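# Fit the keyed tube carousel on the inclined rotator

### The job

Put the blue tube carousel onto the leaning drive shaft of the white tube rotator: turn it so that its red stripe lines up with the red key on the shaft, slide it along the shaft fully home against the collar, and let go. Leave the other things on the bench where they are.

Things in the scene. Friction and masses are not known exactly. Their poses are not given: they have to be found in the camera images.
- carousel: Loose tube carousel, 0.25 to 0.5 kg, flat on the bench at the start: blue 12-sided disc 140 mm across, 8 mm thick, black tube holes near its rim; white hub 53 mm across, reaching 60 mm above the underside; grey grip bar on top; red marks on its +x side. Origin: centre of the underside, the mouth of the bore. z up out of the grip bar, x to the keyway and red marks.
- carousel_grip (a point): Middle of the grey grip bar, 77.5 mm above the carousel's underside. The bar is 70 mm long along the carousel's x, 22 mm wide along its y, and spans 60 to 95 mm above the underside. Its +x end is red. Axes as the carousel's.
- carousel_mark (a point): Point on the red stripe on top of the disc, 60 mm from the carousel's axis along its +x, 8 mm above the underside. The stripe, a red line on the hub and the red end of the grip bar all show where the hidden keyway is.
- carousel_keyway (a point): Outer edge of the keyway at the carousel's underside, 17 mm from its axis along +x (hidden). The bore in the underside is 21 mm in diameter, blind, 52 mm deep; its keyway is 11 mm wide, reaches 17 mm from the axis and runs the whole depth.
- shaft_seat (a point): Centre of the seat on the rotator's shaft: the upper face of the dark steel collar (40 mm across) at its foot, 93 mm above the bench. z runs along the shaft to its free tip, leaning 25 degrees from vertical to the rotator's front; x points to the red key. A geared motor holds the shaft: it turns only if twisted with 1 N m. Fully home, the carousel's origin and axes coincide with these.
- shaft_tip (a point): Free tip of the steel shaft, 45 mm along its axis from the seat. The shaft is 18 mm in diameter, its last 8 mm tapering to 10 mm. Axes as shaft_seat.
- shaft_key (a point): Outer face of the round-ended red key near its upper end, 15 mm from the shaft axis and 27 mm above the seat. The key is 8 mm wide and runs from the seat to 31 mm above it, so the shaft's nose enters the bore 14 mm before the key meets the keyway. A red dash on the light metal flange (72 mm across, 8 mm below the seat) points the same way.
- rotator: White tube rotator, fixed to the bench: base 160 x 130 x 35 mm (its x spans -70 to +90 mm) with a block 110 x 110 x 60 mm on it, tipped 25 degrees to the front, highest edge 105 mm above the bench. Origin: on the bench, 8 mm behind the seat; z up, -x is its front, roughly facing the robot. It stands left or right, the carousel on the other side.
- vial_rack: White foam vial rack 150 x 70 x 50 mm with a few vials and caps standing 14 mm proud, loose, between the two places. Origin: centre of its underside.
- beaker: Empty small glass beaker, 66 mm across, 80 mm high, loose. Origin: centre of its underside.
- cap_tray: Empty white plastic tray 130 x 100 x 35 mm, loose, at the left. Origin: centre of its underside.
- dishes: Stack of clear dishes, 90 mm across, 45 mm high, loose, at the right. Origin: centre of its underside.
- spanner: Steel spanner 160 mm long lying flat near the robot on the right, loose.
Not all that is in view belongs to the job. Of the things shaped like the carousel, the blue one is meant. Leave any purple look-alike of the rotator alone.

How it is judged (in metres and radians):
At the end, for the whole second after the job is handed in: The carousel sits on the shaft at rest: its underside centre within 7 mm of the seat centre and within 5 mm of it along the shaft, its axis within 0.09 rad of the shaft axis, its keyway on the key (x axes within 0.25 rad, red stripe on the key's side) (z of carousel in the frame of shaft_seat between -0.004 and 0.005 m and distance between carousel and shaft_seat below 0.007 m and angle between the z axis of carousel and the z axis of shaft_seat, either way round below 0.09 rad and angle between the x axis of carousel and the x axis of shaft_seat, either way round below 0.25 rad and x of carousel_mark in the frame of shaft_seat above 0.04 m and linear speed of carousel below 0.02 m/s and angular speed of carousel below 0.1 rad/s); the robot touches nothing.
It fails at once if another loose thing on the bench is pushed more than 40 mm or tipped over (distance of any of vial_rack, beaker, cap_tray, dishes, spanner from where it was at the start of the episode above 0.04 m or angle between any of vial_rack, beaker, cap_tray, dishes's own z axis and vertical above 0.5 rad).
It also fails if it takes over 43 s, if anything falls off the work surface, if the arm or the gripper's body presses on something with over 40 N, if the wrist force passes 120 N, or if a joint passes its speed limit or range.

### The arm

A 6-joint arm with a two-finger parallel gripper is mounted at the origin on the work surface. World frame = base frame: x ahead of the robot, y to its left, z up, the work surface at z = 0. Lengths are in mm, angles in degrees, forces in N, time in s.
With the tool pointing down it reaches from about 400 to 925 mm from the base axis. Payload 12.5 kg.
Tool frame: the origin (TCP) lies at the very end of the fingers, on their centre line; the grasp point (between the pads) lies 19 mm behind it (manip.pinch_z is the distance from the TCP to the grasp point, in mm); z points along the fingers, y is the line along which they close (so a half turn about z gives the same grasp; the last joint's range is limited). The gripper opens to 95 mm and grips with 3 to 60 N. Pads are 20 mm wide; open, the fingers measure 119 mm over their backs; the gripper's body (75 mm by 180 mm) begins 59 mm behind the grasp point.
Start: joints at [-75.894, 28.126, 89.318, -0, 62.55, -6.05], TCP at [215.391, -586.731, 214.661] pointing down, gripper open.
Joint ranges: [-177.58, 177.58], [-47.91, 125.51], [2.72, 160], [-65.01, 245.01], [3.68, 167.84], [-153.87, 153.87]. Speed limits (degrees/s): [127.2, 127.2, 159.86, 180, 180, 180].

### API

Orientations are given as a 3x3 rotation matrix whose columns are the frame's x, y, z axes.
In Python, from station import telemetry, snapshot, job, finder, manip gives the robot as it stands.
- The arm moves only by the shell command python3 -m handwheel 'ROWS'. ROWS is JSON, a list of rows, each an object with "rotation": the turn, a rotation vector about the tool's x, y, z in rad, a list of three; "translation": the shift along the tool's x, y, z in m, a list of three; "hand": the gripper command: -1 is fully open, 1 is shut, values between are in proportion. A call has 1 to 12 rows; each row is the pose to reach, as a shift and turn from the pose commanded when the call began, along the tool's axes at that moment; what a row does not reach only later rows make up. A row lasts 1/8 s, in which the tool goes at most 62.5 mm and 10.7 degrees, less where a joint would pass 70% of its speed; a pose out of reach is approached as far as the arm can. A call with a gripper value outside its range is refused whole. The fingers move at their own pace and stop on an object; the grip force is fixed at half the most. Time passes only in rows, so rows that repeat a pose let the fingers close. It gives the time, the measured TCP pose, the force, the opening and the grip force at its end, in the units of the state.
- telemetry.read_state(): the state, without advancing time (a new reading comes with each control period).
- snapshot(name): name is "scene" or "top" or "wrist"; returns a dict with "color" (384x512x3 uint8, red, green, blue), "fx", "fy", "cx", "cy" (pixels), "R" (3x3) and "t" (3): a world point X has camera coordinates R X + t; the wrist camera has in their place "mount" (4x4, takes a point from camera to tool coordinates, whose origin is the TCP and whose axes are the flange's). Camera axes: x right, y down, z forward; pixel columns grow to the right and rows downward; lengths in mm; the calibration is good to about 2 mm. A picture is of the moment at which its call begins: read the wrist's pose just before it. There is no depth.
- job.hand_in(): hands the job in; it is judged then, once.
Trained networks look in the newest picture that a camera, given by its name, has taken for a name from the list of things; names that differ only in an ending like _2 or _b are one class to them, and where a whole thing is asked for, a point or a joint stands for the part that bears it (a point fixed in the world has none). Each returns a list of dicts, best first, with "conf" (0 to 1); they miss things now and then, are a little off and sometimes report something else, mostly with a low value. They report only what shows in the picture. A call takes as long as a camera call. They do not tell look-alikes from the thing itself.
- finder.boxes_of(thing, camera): "box" ([left, top, right, bottom] in pixels, round what is visible of it).
- finder.spot_point(thing, camera): "point" ([column, row] in pixels: a listed point, or the origin of a listed thing).
The state is a dict: "t": time; "q": joint angles; "qvel": joint speeds; "effort": joint torques, N m; "eef_pos": TCP position; "ee_rot": TCP orientation; "contact_force": force on the tool from outside, world axes, zero at the start; "ft_torque": the same for the moment, N m; "width": opening from 0.0 (shut) to 1.0 (fully open); "grasp_force": force on a finger pad.
Only numpy, scipy, OpenCV 4.12 (cv2) and the standard library are available. Lean on these libraries where they do the work, as an engineer would, in place of code of your own. Each camera call takes 0.05 s, during which the arm holds its last target. There are 200 camera calls.

## Working session

There is one attempt and no reset: what is moved stays moved. The work goes in short steps, Python scripts to look and compute and a shell command to move; the robot and the scene stay as the last step left them, time stands still between calls to the robot, and variables do not carry over. Pictures are saved under pics/ and viewed, at most 10 in all, crops included, and the job is handed in when it is done.

```bash
mkdir -p pics; ls; python3 - <<'E'
from station import telemetry, snapshot, job, finder, manip
import cv2,numpy as np
s=telemetry.read_state();print(s['t'],s['eef_pos'],np.round(s['ee_rot'],3).tolist(),s['width'])
ims=[]
for n in("scene","top"):
    d=snapshot(n);ims.append(d['color'][:,:,::-1]);print(n,d['fx'],d['cx'],d['cy'],np.round(d['R'],4).tolist(),d['t'])
    for th in("carousel","carousel_grip","carousel_mark","shaft_seat","shaft_tip","shaft_key","rotator","vial_rack","beaker"):
        print(th,[(np.round(p['point']).tolist(),round(p['conf'],2)) for p in finder.spot_point(th,n)][:4])
cv2.imwrite('pics/a.png',ims[0]);cv2.imwrite('pics/b.png',ims[1])
E
```

```text
pics
0.0 [ 215.31860267 -586.46626679  214.05876399] [[0.939, 0.345, -0.0], [0.345, -0.939, 0.001], [0.0, -0.001, -1.0]] 0.9939740549396622
scene 412.9337273858759 255.48817508412094 191.18750076721244 [[-0.3267, 0.9451, -0.0038], [0.7468, 0.2557, -0.6139], [-0.5793, -0.2034, -0.7894]] [ 155.72030234 -276.95562768 1594.96586341]
carousel [([310.0, 288.0], 0.72), ([328.0, 230.0], 0.72), ([137.0, 184.0], 0.42)]
carousel_grip [([330.0, 218.0], 0.91), ([317.0, 271.0], 0.75), ([161.0, 207.0], 0.27)]
carousel_mark [([297.0, 296.0], 0.65), ([324.0, 211.0], 0.6)]
shaft_seat [([163.0, 222.0], 0.88)]
shaft_tip [([163.0, 209.0], 0.75), ([160.0, 213.0], 0.62), ([202.0, 99.0], 0.6)]
shaft_key [([161.0, 214.0], 0.89), ([199.0, 107.0], 0.52), ([227.0, 272.0], 0.52)]
rotator [([166.0, 240.0], 0.8)]
vial_rack [([225.0, 273.0], 0.88)]
beaker [([253.0, 206.0], 0.84), ([162.0, 207.0], 0.34)]
top 355.131250513042 257.36397843845043 191.18731932629996 [[-0.0107, -0.9998, 0.0147], [-0.9924, 0.0089, -0.1231], [0.1229, -0.0159, -0.9923]] [  -2.27572082  452.0479406  1326.93392809]
carousel [([199.0, 144.0], 0.59), ([198.0, 192.0], 0.56), ([206.0, 132.0], 0.45)]
carousel_grip [([193.0, 136.0], 0.84), ([195.0, 188.0], 0.8), ([339.0, 218.0], 0.34)]
carousel_mark [([207.0, 132.0], 0.81), ([205.0, 204.0], 0.59)]
shaft_seat [([319.0, 138.0], 0.52), ([364.0, 183.0], 0.49), ([262.0, 188.0], 0.4)]
shaft_tip [([317.0, 143.0], 0.7), ([339.0, 222.0], 0.57)]
shaft_key [([320.0, 138.0], 0.58)]
rotator [([312.0, 142.0], 0.75)]
vial_rack []
beaker [([258.0, 194.0], 0.67)]
```

```bash
python3 - <<'E'
import cv2,numpy as np
a=cv2.imread('pics/a.png');b=cv2.imread('pics/b.png')
cv2.imwrite('pics/a2.png',cv2.resize(a,(800,600),interpolation=cv2.INTER_CUBIC))
cv2.imwrite('pics/b2.png',cv2.resize(b[90:290,150:417],(800,600),interpolation=cv2.INTER_CUBIC))
E
```

```text
(no output)
```

View pics/a2.png

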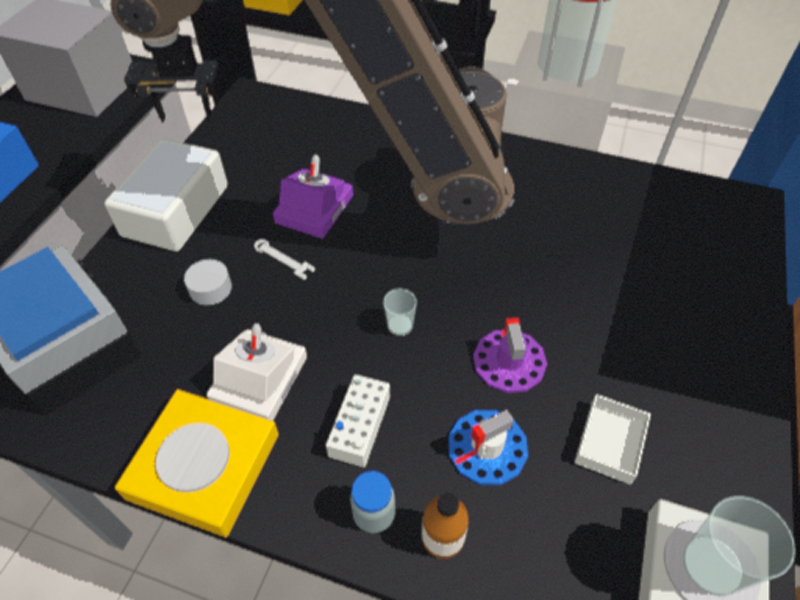

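View pics/b2.png

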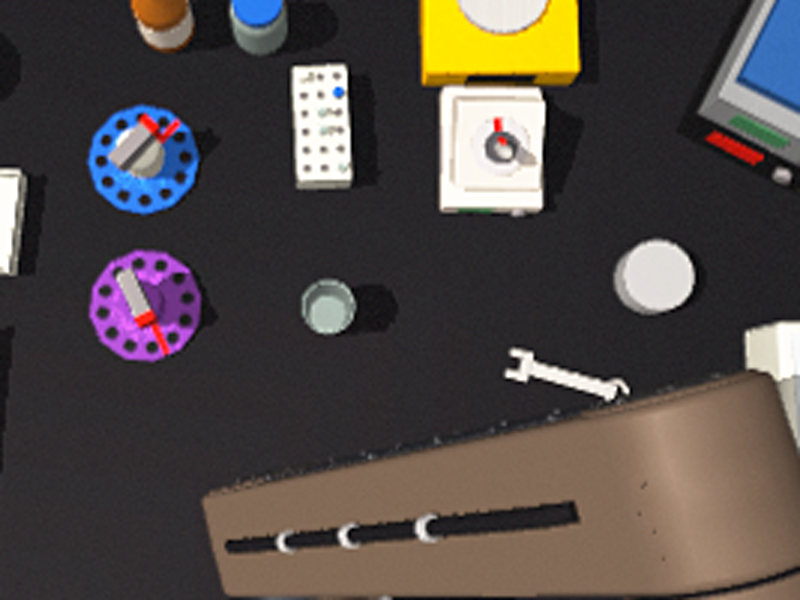

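The blue carousel is at scene (488,445 in the 800×600 view) and top crop (144,160). Its purple look-alike is at (510,360)/(145,305). The white rotator is at scene (258,360) and top crop (495,148), with its key pointing away from the robot (+x). A purple rotator is at scene (313,200). The targets are the blue carousel and the white rotator; next I'll triangulate them.

```bash
cat > h.py <<'E'
from station import telemetry, snapshot, job, finder, manip
import cv2,numpy as np
from scipy.optimize import least_squares
from scipy.spatial.transform import Rotation as Ro
def pose(): 
    s=telemetry.read_state(); return np.array(s['eef_pos']),np.array(s['ee_rot']),s
def shot(n):
    p,R,s=pose(); d=snapshot(n)
    if n=="wrist":
        M=np.array(d['mount']); Rc=R@M[:3,:3]; tc=R@M[:3,3]+p
        d['R']=Rc.T; d['t']=-Rc.T@tc
    return d
def proj(d,X):
    c=np.atleast_2d(X)@np.array(d['R']).T+d['t']
    return np.c_[d['fx']*c[:,0]/c[:,2]+d['cx'], d['fy']*c[:,1]/c[:,2]+d['cy']]
def onz(d,px,z):
    r=np.array(d['R']).T@np.array([(px[0]-d['cx'])/d['fx'],(px[1]-d['cy'])/d['fy'],1]); o=-np.array(d['R']).T@d['t']
    return o+r*(z-o[2])/r[2]
def tri(obs): # [(d,px)]
    f=lambda X:np.concatenate([proj(d,X)[0]-p for d,p in obs]); r=least_squares(f,[600,0,100]); return r.x,r.fun
E
python3 - <<'E'
from h import *
S=snapshot("scene");T=snapshot("top")
for n,a,b in(("grip",(317,271),(193,136)),("mark",(297,296),(207,132)),("seat",(163,222),(319,138)),("tip",(163,209),(317,143)),("key",(161,214),(320,138)),("rot",(166,240),(312,142))):
    x,f=tri([(S,a),(T,b)]);print(n,x.round(),f.round(1))
print("rack",onz(S,(225,273),0),"beaker",onz(S,(253,206),0),"mark z8",onz(T,(207,132),8),onz(S,(297,296),8))
print(np.round(snapshot("wrist")['mount'],3).tolist(),snapshot("wrist")['fx'],manip.pinch_z)
E
```

```text
grip [651. 232.  92.] [-0.5 -0.  -0.7  0.1]
mark [694. 195.  -4.] [-0.9 -0.  -1.2  0.3]
seat [ 640. -232.   86.] [-1.3 -0.2 -1.5  0.6]
tip [ 617. -229.  119.] [ 1.3  0.2  1.5 -0.6]
key [ 633. -233.  116.] [-0.5 -0.1 -0.6  0.2]
rot [ 651. -228.    2.] [ 0.4  0.1  0.5 -0.2]
rack [694.47201932 -18.14343671   0.        ] beaker [442.35016265 -20.4029125    0.        ] mark z8 [691.51668725 189.13128166   8.        ] [698.28931795 198.33468522   8.        ]
[[-0.0, -0.964, -0.265, 75.052], [1.0, -0.0, 0.0, 0.429], [-0.0, -0.265, 0.964, -170.031], [0.0, 0.0, 0.0, 1.0]] 274.7074180242953 18.8
```

```bash
python3 -m handwheel '[{"rotation":[0,0,0.352],"translation":[0.474,-0.203,-0.016],"hand":-1},{"rotation":[0,0,0.352],"translation":[0.474,-0.203,-0.016],"hand":-1},{"rotation":[0,0,0.352],"translation":[0.474,-0.203,-0.016],"hand":-1},{"rotation":[0,0,0.352],"translation":[0.474,-0.203,-0.016],"hand":-1},{"rotation":[0,0,0.352],"translation":[0.474,-0.203,-0.016],"hand":-1},{"rotation":[0,0,0.352],"translation":[0.474,-0.203,-0.016],"hand":-1},{"rotation":[0,0,0.352],"translation":[0.474,-0.203,-0.016],"hand":-1},{"rotation":[0,0,0.352],"translation":[0.474,-0.203,-0.016],"hand":-1},{"rotation":[0,0,0.352],"translation":[0.474,-0.203,-0.016],"hand":-1},{"rotation":[0,0,0.352],"translation":[0.474,-0.203,-0.016],"hand":-1},{"rotation":[0,0,0.352],"translation":[0.474,-0.203,-0.016],"hand":-1}]'
python3 - <<'E'
from h import *
import pickle
d=shot("wrist");p,R,s=pose();print(s['t'],p.round(1),R.round(3).tolist())
pickle.dump(d,open('w1.pkl','wb'))
for th in("shaft_seat","shaft_tip","shaft_key","rotator"):
    print(th,[(np.round(q['point'],1).tolist(),round(q['conf'],2)) for q in finder.spot_point(th,"wrist")][:3])
print(proj(d,[[640,-232,93],[617,-232,134]]))
cv2.imwrite('pics/w1.png',cv2.resize(d['color'][92:292,123:390,::-1],(800,600),interpolation=cv2.INTER_CUBIC))
E
```

```text
t: 2.58
eef_pos: [589.5, -233.9, 230.6]
ee_rot: [[1.0, -0.001, -0.0], [-0.001, -1.0, -0.0], [-0.0, 0.0, -1.0]]
contact_force: [-0.4, -0.5, -1.0]
width: 1.001
grasp_force: 0.0
2.625 [ 589.4 -234.1  230.7] [[1.0, -0.002, -0.0], [-0.002, -1.0, -0.0], [-0.0, 0.0, -1.0]]
shaft_seat [([246.6, 139.6], 0.61)]
shaft_tip [([246.1, 162.6], 0.96)]
shaft_key [([244.6, 137.6], 0.8)]
rotator [([250.9, 132.6], 0.87)]
[[252.61413963 140.23882253]
 [252.40793811 167.41725697]]
```

View pics/w1.png

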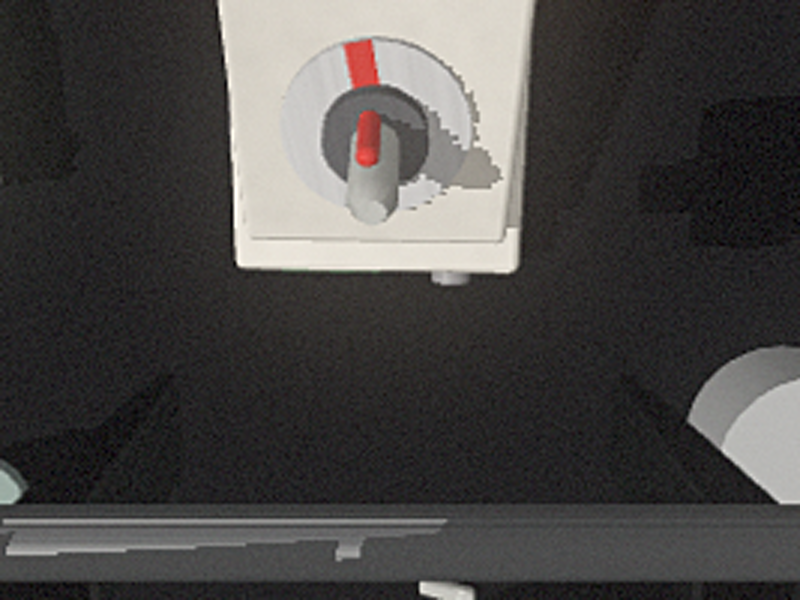

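The wrist view shows the shaft clearly: the tip face is at crop (372,212), the collar at (375,135), the flange centre at (377,123), the key's rounded upper end at (369,160), and the red dash from (358,41) to (366,88), pointing away from the robot and slightly left. I'll fit the shaft pose to these.

```bash
cat > shaft.py <<'E'
from h import *
import pickle
d=pickle.load(open('w1.pkl','rb')); P=lambda *a:np.array(a)*267/800+[123,92]-[.33,.33]
def frame(v):
    x,y,yaw,ph=v
    L=Ro.from_euler('ZY',[yaw,-25],degrees=True)   # lean to -x
    return np.array([x,y,93.]),(L*Ro.from_euler('z',ph,degrees=True)).as_matrix()
th=np.linspace(0,2*np.pi,181)
def ext(v,r,z):
    o,R=frame(v); q=proj(d,o+np.c_[r*np.cos(th),r*np.sin(th),0*th+z]@R.T)
    return np.array([q[:,0].min(),q[:,0].max(),q[:,1].min(),q[:,1].max()])
def pts(v,l):
    o,R=frame(v); return proj(d,o+np.array(l)@R.T)
fl=np.r_[P(281,37),P(473,210)][[0,2,1,3]]
co=np.r_[P(322,0),P(428,187)][[0,2,3]]
obsd=np.array([P(358,41),P(365.5,87)])
def res(v):
    r=[ext(v,36,-8)-fl, (ext(v,20,0)[[0,1,3]]-co)]
    r.append((pts(v,[[0,0,45]])-P(373,212)).ravel())
    a=pts(v,[[35,0,-8],[22,0,-8]]); r.append(2*(a-obsd)[:,0])
    k=pts(v,[[15,0,27]]); r.append(2*(k-P(369,158))[:,0])
    q=pts(v,[[57,0,0]])
    return np.concatenate(r)
def fit():
    r=least_squares(res,[640,-232,0,0],loss='soft_l1'); return r.x,r.fun
if __name__=="__main__":
    v,f=fit(); print(v.round(2)); print(res(v).round(1)); o,R=frame(v); print(R.round(3).tolist(),(o+45*R[:,2]).round(1))
    S=snapshot("scene");T=snapshot("top")
    for n,c in(("scene",S),("top",T)): print(n,proj(c,[o,o+45*R[:,2],o+R@[15,0,27]]).round(1).tolist())
E
python3 shaft.py
```

```text
[ 641.54 -227.2     1.71    7.77]
[-0.4 -0.2  0.2  0.2 -0.1  0.9  0.2  0.9 -0.6  0.3 -0.  -0.8]
[[0.894, -0.152, -0.422], [0.162, 0.987, -0.013], [0.419, -0.057, 0.906]] [ 622.5 -227.8  133.8]
scene [[162.6, 221.2], [162.9, 207.9], [161.0, 215.9]]
top [[316.5, 137.8], [318.9, 139.9], [317.4, 134.9]]
```

```bash
python3 -m handwheel '[{"rotation":[0,0,0.716],"translation":[0.0615,-0.466,-0.01],"hand":-1},{"rotation":[0,0,0.716],"translation":[0.0615,-0.466,-0.01],"hand":-1},{"rotation":[0,0,0.716],"translation":[0.0615,-0.466,-0.01],"hand":-1},{"rotation":[0,0,0.716],"translation":[0.0615,-0.466,-0.01],"hand":-1},{"rotation":[0,0,0.716],"translation":[0.0615,-0.466,-0.01],"hand":-1},{"rotation":[0,0,0.716],"translation":[0.0615,-0.466,-0.01],"hand":-1},{"rotation":[0,0,0.716],"translation":[0.0615,-0.466,-0.01],"hand":-1},{"rotation":[0,0,0.716],"translation":[0.0615,-0.466,-0.01],"hand":-1},{"rotation":[0,0,0.716],"translation":[0.0615,-0.466,-0.01],"hand":-1},{"rotation":[0,0,0.716],"translation":[0.0615,-0.466,-0.01],"hand":-1}]'
python3 - <<'E'
from h import *
import pickle
d=shot("wrist");p,R,s=pose();print(s['t'],p.round(1),R.round(3).tolist())
pickle.dump(d,open('w2.pkl','wb'))
for th in("carousel","carousel_grip","carousel_mark"):
    print(th,[(np.round(q['point'],1).tolist(),round(q['conf'],2)) for q in finder.spot_point(th,"wrist")][:3])
cv2.imwrite('pics/w2.png',cv2.resize(d['color'][92:292,123:390,::-1],(800,600),interpolation=cv2.INTER_CUBIC))
E
```

```text
t: 4.18
eef_pos: [651.9, 232.5, 240.4]
ee_rot: [[0.754, -0.657, -0.0], [-0.657, -0.754, -0.0], [0.0, 0.001, -1.0]]
contact_force: [0.6, 0.0, 0.8]
width: 1.001
grasp_force: 0.0
4.225 [652.  232.1 240.6] [[0.754, -0.657, -0.0], [-0.657, -0.754, -0.0], [0.0, 0.0, -1.0]]
carousel [([257.8, 167.1], 0.93), ([334.5, 257.0], 0.61)]
carousel_grip [([257.0, 180.5], 0.95), ([351.4, 278.2], 0.58)]
carousel_mark [([258.3, 126.7], 0.68)]
```

View pics/w2.png

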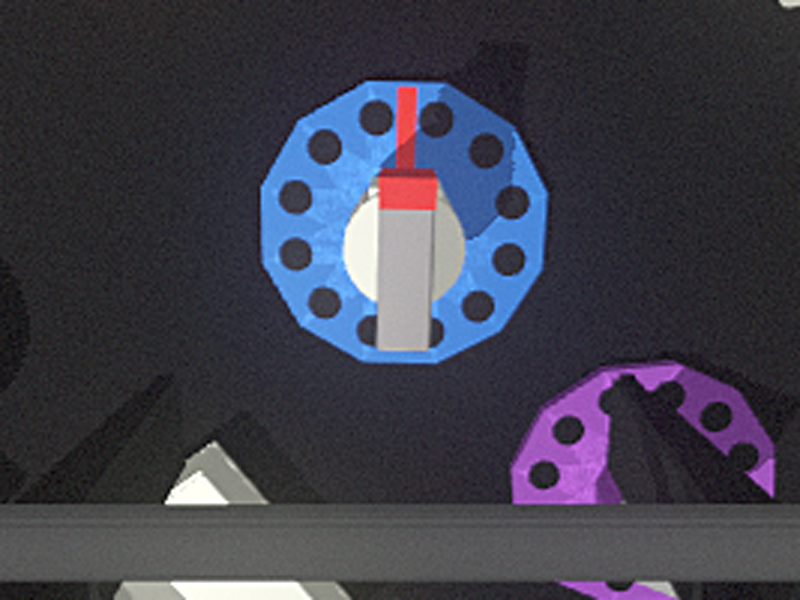

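This crop confirms the blue carousel: disc centre about (404,222), stripe from (407,88) to (405,165), bar bottom end at (403,350), well aligned with the tool. Now I'll compute its pose and the moves.

```bash
python3 - <<'E'
from h import *
import pickle
d=pickle.load(open('w2.pkl','rb')); P=lambda *a:np.array(a)*267/800+[123,92]-[.33,.33]
th=np.linspace(0,2*np.pi,13)[:-1]+np.pi/12
def F(v):
    x,y,a=v; R=Ro.from_euler('z',a,degrees=True).as_matrix()
    W=lambda l:proj(d,np.array([x,y,0])+np.array(l)@R.T)
    q=W(np.c_[70/np.cos(np.pi/12)*np.cos(th),70/np.cos(np.pi/12)*np.sin(th),0*th+8])
    e=np.array([q[:,0].min()+q[:,0].max(),q[:,1].min()+q[:,1].max()])/2-P(404.5,222)
    m=W([[69,0,8],[30,0,8],[-35,0,95]])
    print_.append((q.min(0),q.max(0),m))
    return np.r_[e,2*(m[0]-P(407,88))[0],2*(m[1]-P(405,165))[0],(m[2]-P(404,350))]
print_=[]
r=least_squares(F,[650,232,-41]);x,y,a=r.x
print(r.x.round(2),r.fun.round(1)); F(r.x); mn,mx,m=print_[-1]
print((mn-P(261,81)).round(1),(mx-P(548,363)).round(1))
p,R,s=pose(); D=np.array([x,y,64])-p; print("grasp shift",(R.T@D).round(1), "tool yaw",np.degrees(np.arctan2(R[1,0],R[0,0])))
E
```

```text
[651.7  227.47 -42.19] [-0.  -0.4 -0.   0.  -0.   0.3]
[ 0.1 -0.3] [-0.1 -0.4]
grasp shift [  2.5   3.6 176.8] tool yaw -41.122531145223086
```

```bash
python3 -m handwheel '[{"rotation":[0,0,0.019],"translation":[0.0025,0.0036,0.06],"hand":-0.4},{"rotation":[0,0,0.019],"translation":[0.0025,0.0036,0.11],"hand":-0.4},{"rotation":[0,0,0.019],"translation":[0.0025,0.0036,0.15],"hand":-0.4},{"rotation":[0,0,0.019],"translation":[0.0025,0.0036,0.17],"hand":-0.4},{"rotation":[0,0,0.019],"translation":[0.0025,0.0036,0.1768],"hand":-0.4},{"rotation":[0,0,0.019],"translation":[0.0025,0.0036,0.1768],"hand":-0.4},{"rotation":[0,0,0.019],"translation":[0.0025,0.0036,0.1768],"hand":1},{"rotation":[0,0,0.019],"translation":[0.0025,0.0036,0.1768],"hand":1},{"rotation":[0,0,0.019],"translation":[0.0025,0.0036,0.1768],"hand":1},{"rotation":[0,0,0.019],"translation":[0.0025,0.0036,0.1768],"hand":1},{"rotation":[0,0,0.019],"translation":[0.0025,0.0036,0.1768],"hand":1},{"rotation":[0,0,0.019],"translation":[0.0025,0.0036,0.1768],"hand":1}]'
```

```text
t: 5.88
eef_pos: [651.5, 228.7, 63.8]
ee_rot: [[0.742, -0.671, -0.0], [-0.671, -0.742, -0.0], [0.0, 0.0, -1.0]]
contact_force: [-1.8, -0.2, 0.9]
width: 0.231
grasp_force: 30.0
```

```bash
cat > rel.py <<'E'
from shaft import *
def rel(h,offx=-1,offy=0,v=None,dyaw=0):
    """rows shift to TCP placing carousel origin h mm above seat along shaft"""
    if v is None: v,_=fit()
    o,Rc=frame(v); p,R,s=pose()
    Rt=Rc@np.diag([1,-1,-1.]); X=o+Rc@np.array([offx,offy,64+h])
    return X,R.T@(X-p),Ro.from_matrix(R.T@Rt).as_rotvec()
E
python3 -m handwheel '[{"rotation":[0,0,0],"translation":[0,0,-0.01],"hand":1},{"rotation":[0,0,0],"translation":[0,0,-0.03],"hand":1},{"rotation":[0,0,0],"translation":[0,0,-0.06],"hand":1},{"rotation":[0,0,0],"translation":[0,0,-0.1],"hand":1},{"rotation":[0,0,0],"translation":[0,0,-0.13],"hand":1},{"rotation":[0,0,0],"translation":[0,0,-0.15],"hand":1},{"rotation":[0,0,0],"translation":[0,0,-0.16],"hand":1},{"rotation":[0,0,0],"translation":[0,0,-0.16],"hand":1}]'
python3 - <<'E'
from rel import *
X,t,r=rel(75); print(X.round(1),t.round(1),r.round(3)); print(pose()[2]['q'])
E
```

```text
t: 6.88
eef_pos: [651.6, 228.8, 224.7]
ee_rot: [[0.742, -0.671, 0.001], [-0.671, -0.742, 0.0], [0.001, -0.001, -1.0]]
contact_force: [-0.2, 0.6, -3.5]
width: 0.229
grasp_force: 30.0
[ 581.9 -229.1  218.6] [255.5 386.4   5.9] [ 0.139  0.428 -0.886]
[ 1.38765649e+01  3.31504721e+01  7.84647414e+01 -6.77514675e-03
  6.83200025e+01  1.46000469e+02]
```

```bash
python3 -m handwheel '[{"rotation":[0.003,0.009,-0.018],"translation":[0.005,0.008,0],"hand":1},{"rotation":[0.010,0.030,-0.062],"translation":[0.018,0.027,0],"hand":1},{"rotation":[0.021,0.064,-0.133],"translation":[0.038,0.058,0.001],"hand":1},{"rotation":[0.035,0.107,-0.222],"translation":[0.064,0.097,0.001],"hand":1},{"rotation":[0.05,0.154,-0.319],"translation":[0.092,0.139,0.002],"hand":1},{"rotation":[0.067,0.205,-0.425],"translation":[0.123,0.186,0.003],"hand":1},{"rotation":[0.083,0.257,-0.532],"translation":[0.153,0.232,0.003],"hand":1},{"rotation":[0.1,0.308,-0.638],"translation":[0.184,0.278,0.004],"hand":1},{"rotation":[0.114,0.351,-0.727],"translation":[0.2095,0.317,0.005],"hand":1},{"rotation":[0.126,0.389,-0.806],"translation":[0.2325,0.3516,0.005],"hand":1},{"rotation":[0.135,0.415,-0.859],"translation":[0.248,0.375,0.006],"hand":1},{"rotation":[0.139,0.428,-0.886],"translation":[0.2555,0.3864,0.006],"hand":1}]'
python3 -m handwheel '[{"rotation":[0,0,0],"translation":[0,0,0],"hand":1},{"rotation":[0,0,0],"translation":[0,0,0],"hand":1}]'
python3 - <<'E'
from rel import *
import pickle
X,t,r=rel(75); print(X.round(1),t.round(2),r.round(4))
w=shot("wrist");c=shot("scene");T=shot("top");pickle.dump((w,c,T),open('w3.pkl','wb'))
up=lambda im,f:cv2.resize(im[:,:,::-1],None,fx=f,fy=f,interpolation=cv2.INTER_CUBIC)
big=np.zeros((600,800,3),np.uint8)
big[:300,:400]=up(w['color'][92:292,123:390],1.5)[:300,:400]
a=up(c['color'][150:270,90:250],2.5);big[300:600,:400]=a[:300,:400]
a=up(T['color'][80:200,240:400],2.5);big[300:600,400:]=a[:300,:400]
cv2.imwrite('pics/w3.png',big)
E
```

```text
t: 8.38
eef_pos: [580.4, -231.0, 216.7]
ee_rot: [[0.895, 0.152, 0.42], [0.162, -0.987, 0.012], [0.416, 0.058, -0.907]]
contact_force: [-0.4, -0.1, -3.8]
width: 0.228
grasp_force: 30.0
t: 8.62
eef_pos: [581.5, -228.7, 217.4]
ee_rot: [[0.895, 0.152, 0.42], [0.162, -0.987, 0.012], [0.417, 0.057, -0.907]]
contact_force: [0.4, 1.8, -3.4]
width: 0.23
grasp_force: 30.0
[ 581.9 -229.1  218.6] [ 0.76  0.57 -0.85] [-0.0002  0.0023 -0.0003]
```

View pics/w3.png

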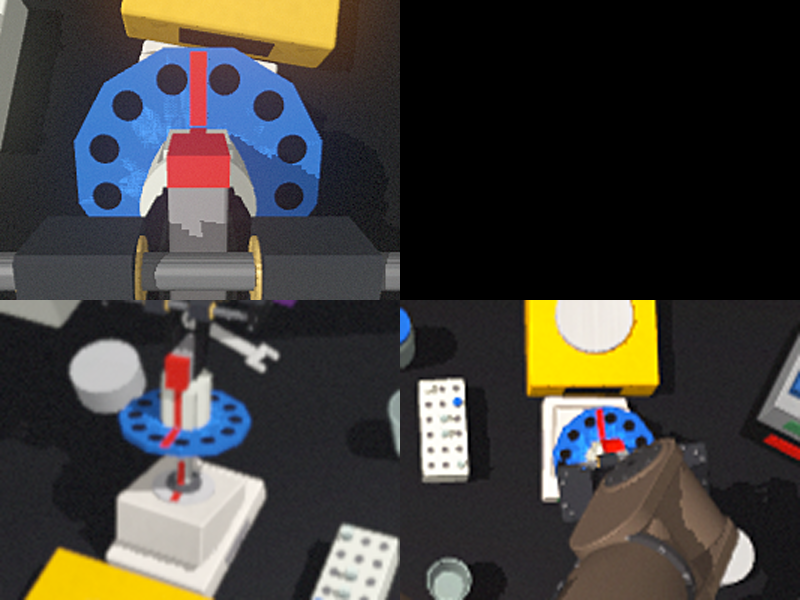

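The carousel hangs over the shaft with its stripe on the key's side. In the wrist crop the stripe runs from (199,52) to (199,125) and the disc edges are at x 75 and 322, y 48. In the scene crop the shaft (185,480) lies under the disc. Next I'll check the in-hand pose.

```bash
python3 - <<'E'
from rel import *
w,c,T=pickle.load(open('w3.pkl','rb'));p,R,s=pose()
P=lambda x,y:np.array([x,y])*267/400+[123,92]-.17
th=np.radians(np.arange(15,375,30)); r=70/np.cos(np.pi/12)
D=np.c_[r*np.cos(th),r*np.sin(th),0*th+8]
def F(v):
    X,Z,a,pit=v   # tool-> carousel: origin at TCP + R*(X,0,Z)
    Rc=R@np.diag([1,-1,-1.])@Ro.from_euler('zy',[a,pit],degrees=True).as_matrix(); o=p+R@[X,0,Z]
    W=lambda l:proj(w,o+np.array(l)@Rc.T)
    q=W(D); m=W([[70,0,8],[30,0,8],[35,11,95],[35,-11,95]])
    return np.r_[q[:,0].min()-P(75,0)[0],q[:,0].max()-P(322,0)[0],q[:,1].min()-P(0,48)[1],2*(m[0]-P(199,50))[0],2*(m[1]-P(199,125))[0],m[2]-P(168,187),m[3]-P(230,187)]
for f in([0,1,2,3],): 
    z=least_squares(F,[1,64,0,0]); print(z.x.round(2),z.fun.round(1))
z=least_squares(lambda v:F([v[0],64,v[1],0]),[1,0]); print(z.x.round(2),z.fun.round(1))
# scene check
q=proj(c,p+R@[1,0,64]+D@(R@np.diag([1,-1,-1.])).T); print(((q.min(0)-[90,150])*2.5).round(),((q.max(0)-[90,150])*2.5).round())
E
```

```text
[ 0.46 66.99 -1.46 -7.2 ] [-1.  -1.   0.   1.  -1.6 -0.3 -0.5 -0.5  0.4]
[-9.74 -1.79] [-0.2 -1.4 10.8  1.9 -1.1  0.1 -4.5 -0.1 -3.3]
[117.  86.] [249. 150.]
```

```bash
python3 - <<'E'
from rel import *
w,c,T=pickle.load(open('w3.pkl','rb'));p,R,s=pose()
th=np.radians(np.arange(15,375,30)); r=70/np.cos(np.pi/12)
D=np.c_[r*np.cos(th),r*np.sin(th),0*th+8]
def blue(d,box):
    l,t,rr,b=box; im=d['color'][t:b,l:rr]; h=cv2.cvtColor(im,cv2.COLOR_RGB2HSV)
    m=cv2.inRange(h,(100,110,40),(125,255,255)); n,lab,st,_=cv2.connectedComponentsWithStats(m); k=1+st[1:,4].argmax(); x,y,ww,hh,_=st[k]
    return np.array([l+x,t+y,l+x+ww-1,t+y+hh-1])
ow=blue(w,(140,90,390,250));oc=blue(c,(120,170,210,240));ot=blue(T,(290,110,360,160));print(ow,oc,ot)
for X,Z,a,pit in((1,64,0,0),(0.5,67,-1.5,-7.2),(1,64,-1.5,-4)):
    Rc=R@np.diag([1,-1,-1.])@Ro.from_euler('zy',[a,pit],degrees=True).as_matrix(); o=p+R@[X,0,Z]
    for n,d,ob in(("w",w,ow),("s",c,oc),("t",T,ot)):
        q=proj(d,o+D@Rc.T); print(pit,n,(np.r_[q.min(0),q.max(0)]-ob).round(1))
E
```

```text
[172 124 338 236] [137 185 190 212] [301 123 319 149]
0 w [-0.9 -2.5 -1.1 41. ]
0 s [-0.2 -0.6 -0.4 -2. ]
0 t [-0.8 -2.2 22.1 13. ]
-7.2 w [-0.1 -0.2 -1.2 35.4]
-7.2 s [ 0.1  2.9 -0.4 -4.3]
-7.2 t [-0.7 -1.3 21.7 12.5]
-4 w [-0.9 -2.  -0.4 38.8]
-4 s [-0.   0.9 -0.4 -3.7]
-4 t [-0.6 -1.7 21.9 12.7]
```

Scene residuals support about 0° pitch in the hand, within calibration noise and inside the nose's capture range. I'll slide down to just short of the key and watch the force.

```bash
python3 -m handwheel '[{"rotation":[0,0.002,0],"translation":[0.0008,0.0006,0.01],"hand":1},{"rotation":[0,0.002,0],"translation":[0.0008,0.0006,0.02],"hand":1},{"rotation":[0,0.002,0],"translation":[0.0008,0.0006,0.025],"hand":1},{"rotation":[0,0.002,0],"translation":[0.0008,0.0006,0.029],"hand":1},{"rotation":[0,0.002,0],"translation":[0.0008,0.0006,0.032],"hand":1},{"rotation":[0,0.002,0],"translation":[0.0008,0.0006,0.034],"hand":1},{"rotation":[0,0.002,0],"translation":[0.0008,0.0006,0.036],"hand":1},{"rotation":[0,0.002,0],"translation":[0.0008,0.0006,0.038],"hand":1},{"rotation":[0,0.002,0],"translation":[0.0008,0.0006,0.038],"hand":1}]'
python3 - <<'E'
from rel import *
X,t,r=rel(36); p,R,s=pose(); print(t.round(2),r.round(4),(R.T@s['contact_force']).round(1),s['ft_torque'])
E
```

```text
t: 9.9
eef_pos: [598.6, -228.8, 183.5]
ee_rot: [[0.893, 0.152, 0.423], [0.162, -0.987, 0.013], [0.419, 0.057, -0.906]]
contact_force: [0.7, 1.8, -4.3]
width: 0.231
grasp_force: 30.0
[-0.23 -0.23  0.18] [-0.0006 -0.0004 -0.    ] [-0.9 -1.9  4.2] [0.44259063 0.59257737 0.17136371]
```

```bash
python3 -m handwheel '[{"rotation":[0,0,0],"translation":[0,0,0.002],"hand":1},{"rotation":[0,0,0],"translation":[0,0,0.004],"hand":1},{"rotation":[0,0,0],"translation":[0,0,0.006],"hand":1},{"rotation":[0,0,0],"translation":[0,0,0.008],"hand":1},{"rotation":[0,0,0],"translation":[0,0,0.009],"hand":1},{"rotation":[0,0,0],"translation":[0,0,0.009],"hand":1}]'
python3 - <<'E'
from rel import *
X,t,r=rel(27); p,R,s=pose(); print(t.round(2),r.round(4),(R.T@s['contact_force']).round(1),np.round(s['ft_torque'],2))
c=shot("scene");w=shot("wrist")
up=lambda im,f:cv2.resize(im[:,:,::-1],None,fx=f,fy=f,interpolation=cv2.INTER_CUBIC)
cv2.imwrite('pics/w4.png',np.hstack([up(c['color'][170:250,125:205],5),up(w['color'][92:292,155:355],2)]))
E
```

```text
t: 10.65
eef_pos: [602.4, -228.7, 175.3]
ee_rot: [[0.893, 0.152, 0.423], [0.162, -0.987, 0.013], [0.419, 0.057, -0.906]]
contact_force: [-1.0, 4.5, -2.7]
width: 0.232
grasp_force: 30.0
[-0.24 -0.25  0.13] [-0.0006 -0.0004  0.    ] [-1.3 -4.7  2.1] [1.08 0.72 0.54]
```

View pics/w4.png

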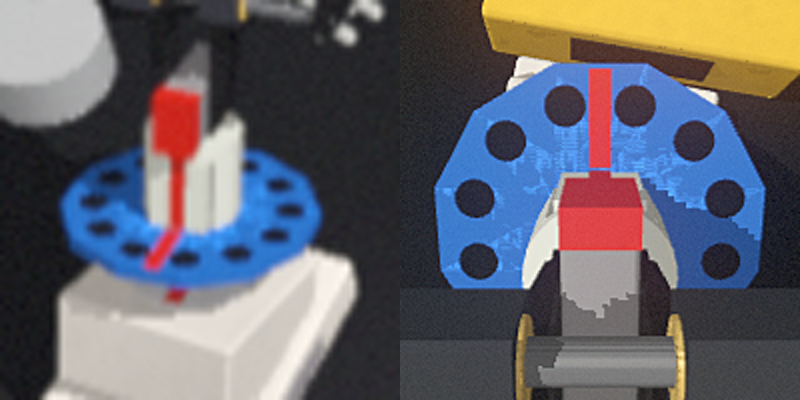

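The disc is well down the shaft, its stripe over the flange dash, with only mild side force. I'll ease sideways 0.6 mm and keep sliding.

```bash
python3 -m handwheel '[{"rotation":[0,0,0],"translation":[0,-0.0006,0.001],"hand":1},{"rotation":[0,0,0],"translation":[0,-0.0006,0.003],"hand":1},{"rotation":[0,0,0],"translation":[0,-0.0006,0.005],"hand":1},{"rotation":[0,0,0],"translation":[0,-0.0006,0.007],"hand":1},{"rotation":[0,0,0],"translation":[0,-0.0006,0.009],"hand":1},{"rotation":[0,0,0],"translation":[0,-0.0006,0.01],"hand":1},{"rotation":[0,0,0],"translation":[0,-0.0006,0.01],"hand":1}]'
python3 - <<'E'
from rel import *
X,t,r=rel(17); p,R,s=pose(); print(t.round(2),r.round(4),(R.T@s['contact_force']).round(1),np.round(R.T@s['ft_torque'],2))
E
```

```text
t: 11.62
eef_pos: [606.7, -228.4, 166.3]
ee_rot: [[0.893, 0.152, 0.423], [0.162, -0.987, 0.012], [0.419, 0.057, -0.906]]
contact_force: [-0.2, 3.2, -4.7]
width: 0.23
grasp_force: 30.0
[-0.37 -0.08  0.21] [ 0.0003 -0.0007 -0.    ] [-1.6 -3.4  4.2] [ 0.78 -0.55 -0.03]
```

```bash
python3 -m handwheel '[{"rotation":[0,0,0],"translation":[0,-0.0005,0.002],"hand":1},{"rotation":[0,0,0],"translation":[0,-0.0005,0.004],"hand":1},{"rotation":[0,0,0],"translation":[0,-0.0005,0.006],"hand":1},{"rotation":[0,0,0],"translation":[0,-0.0005,0.008],"hand":1},{"rotation":[0,0,0],"translation":[0,-0.0005,0.010],"hand":1},{"rotation":[0,0,0],"translation":[0,-0.0005,0.012],"hand":1},{"rotation":[0,0,0],"translation":[0,-0.0005,0.014],"hand":1},{"rotation":[0,0,0],"translation":[0,-0.0005,0.014],"hand":1}]'
python3 - <<'E'
from rel import *
X,t,r=rel(3); p,R,s=pose(); print(t.round(2),r.round(4),(R.T@s['contact_force']).round(1),np.round(R.T@s['ft_torque'],2))
E
```

```text
t: 12.62
eef_pos: [612.5, -227.6, 153.6]
ee_rot: [[0.893, 0.152, 0.423], [0.162, -0.987, 0.013], [0.419, 0.057, -0.906]]
contact_force: [-0.4, -0.4, -3.8]
width: 0.228
grasp_force: 30.0
[-0.33  0.51  0.2 ] [ 0.0001 -0.0006  0.    ] [-2.   0.1  3.3] [ 0.08 -0.55  0.  ]
```

Sliding freely, about 3 mm to go; now I'll press gently until the collar stops it.

```bash
python3 -m handwheel '[{"rotation":[0,0,0],"translation":[0,0,0.001],"hand":1},{"rotation":[0,0,0],"translation":[0,0,0.002],"hand":1},{"rotation":[0,0,0],"translation":[0,0,0.003],"hand":1},{"rotation":[0,0,0],"translation":[0,0,0.004],"hand":1},{"rotation":[0,0,0],"translation":[0,0,0.004],"hand":1}]'
python3 - <<'E'
from rel import *
X,t,r=rel(0); p,R,s=pose(); print(t.round(2),r.round(4),(R.T@s['contact_force']).round(1),np.round(R.T@s['ft_torque'],2))
E
```

```text
t: 13.25
eef_pos: [613.9, -227.5, 151.4]
ee_rot: [[0.893, 0.152, 0.424], [0.162, -0.987, 0.012], [0.42, 0.058, -0.906]]
contact_force: [-10.0, 2.1, 10.3]
width: 0.229
grasp_force: 30.0
[-0.72  0.55  0.64] [ 0.0005 -0.0017  0.0005] [ -4.3  -3.  -13.6] [ 0.54 -1.28  0.01]
```

Stopped at the expected depth (0.6 mm) with about 17 N of axial force, so it is home. Press 1 mm more, release, retreat along the shaft.

```bash
python3 -m handwheel '[{"rotation":[0,0,0],"translation":[0,0,0.001],"hand":1},{"rotation":[0,0,0],"translation":[0,0,0.001],"hand":1},{"rotation":[0,0,0],"translation":[0,0,0.0],"hand":1},{"rotation":[0,0,0],"translation":[0,0,-0.001],"hand":-0.4},{"rotation":[0,0,0],"translation":[0,0,-0.001],"hand":-0.4},{"rotation":[0,0,0],"translation":[0,0,-0.001],"hand":-0.4},{"rotation":[0,0,0],"translation":[0,0,-0.001],"hand":-0.4},{"rotation":[0,0,0],"translation":[0,0,-0.001],"hand":-0.4}]'
python3 -m handwheel '[{"rotation":[0,0,0],"translation":[0,0,-0.01],"hand":-0.4},{"rotation":[0,0,0],"translation":[0,0,-0.03],"hand":-0.4},{"rotation":[0,0,0],"translation":[0,0,-0.06],"hand":-0.4},{"rotation":[0,0,0],"translation":[0,0,-0.1],"hand":-0.4},{"rotation":[0,0,0],"translation":[0,0,-0.13],"hand":-0.4},{"rotation":[0,0,0],"translation":[0,0,-0.15],"hand":-0.4},{"rotation":[0,0,0],"translation":[0,0,-0.15],"hand":-0.4},{"rotation":[0,0,0],"translation":[0,0,-0.15],"hand":-0.4}]'
python3 - <<'E'
from rel import *
c=shot("scene");w=shot("wrist");v,_=fit();o,Rc=frame(v)
up=lambda im,f:cv2.resize(im[:,:,::-1],None,fx=f,fy=f,interpolation=cv2.INTER_CUBIC)
th=np.radians(np.arange(15,375,30)); r=70/np.cos(np.pi/12)
D=np.c_[r*np.cos(th),r*np.sin(th),0*th+8]
for d in(c,w):  # thin green outline: predicted home disc top and bar top
    im=d['color']
    for L in(D,[[35,11,95],[35,-11,95],[-35,-11,95],[-35,11,95]]):
        cv2.polylines(im,[(proj(d,o+np.array(L)@Rc.T)*16).round().astype(int)],True,(0,255,0),1,shift=4)
cv2.imwrite('pics/w5.png',np.hstack([up(c['color'][170:250,125:205],5),up(w['color'][60:260,155:355],2)]))
E
```

```text
t: 14.25
eef_pos: [613.8, -227.6, 151.0]
ee_rot: [[0.893, 0.152, 0.423], [0.162, -0.987, 0.013], [0.419, 0.057, -0.906]]
contact_force: [0.7, 0.3, -0.7]
width: 0.68
grasp_force: 0.0
t: 15.25
eef_pos: [550.0, -229.4, 286.8]
ee_rot: [[0.893, 0.152, 0.423], [0.162, -0.987, 0.012], [0.419, 0.057, -0.906]]
contact_force: [0.3, 0.4, 0.6]
width: 0.702
grasp_force: 0.0
```

View pics/w5.png

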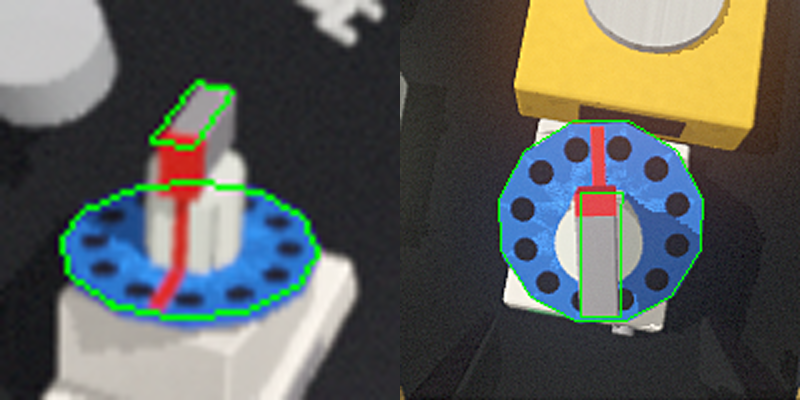

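The carousel sits on the shaft where the predicted home outline lies in both views: disc and bar agree within about 1 px, and the stripe is on the key's side. The gripper is clear.

```bash
python3 -c "
from station import job
print(job.hand_in())"
```

```text
the job is handed in; nothing more can be done
None
```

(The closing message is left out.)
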